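# Pour rinsed kumquats into the jar, then hold the wet basket over the bowl

### The arm

A 7-joint arm with a two-finger parallel gripper is mounted at the origin on the work surface. World frame = base frame: x ahead of the robot, y to its left, z up, the work surface at z = 0. Lengths are in m, angles in rad, forces in N, time in s.
With the tool pointing down it reaches from about 0.425 to 0.925 m from the base axis. Payload 6.8 kg.
Tool frame: the origin (TCP) lies midway between the tips of the shut fingers; the grasp point (between the pads) lies 19 mm behind it; x points along the fingers, z is the direction in which the jaws open and shut, and the axes are right-handed (so a half turn about x gives the same grasp; the last joint's range is limited). The gripper opens to 88 mm and grips with 3 to 60 N. Pads are 20 mm wide; open, the fingers measure 115 mm over their backs; the gripper's body (75 mm by 178 mm) begins 61 mm behind the grasp point.
Start: joints at [-1.425, 0.477, 0.022, 1.555, -0.011, 1.109, -0.083], TCP at [0.169, 0.653, 0.197] pointing down, gripper open.
Joint ranges: [-2.96, 2.96], [-0.34, 2.1], [-1.41, 1.46], [0.24, 2.44], [-1.37, 4.51], [0.17, 1.92], [-2.96, 2.96]. Speed limits (rad/s): [2.39, 2.39, 3.14, 3.14, 3.14, 3.14, 3.14].

### API

Orientations are given as [roll, pitch, yaw] about the fixed x, y, z axes, in that order (R = Rz(yaw) Ry(pitch) Rx(roll)).
In Python, from rig import reach, line_to, move_j, command_gripper, hold, inverse_kinematics, get_state, camera, camera_info, MotionError, close_job gives the robot as it stands. The module is installed in compiled form; this text tells all that it offers. Calls block until the motion is done:
- reach(position, orientation): joint-space move of the TCP to a pose.
- line_to(position, frame=None, feed=0.15): straight line of the TCP; frame=None keeps the orientation; feed is the mean speed in m/s.
- move_j(angles): joint-space move.
- command_gripper(opening, newtons=None): opening from 0.0 (shut) to 1.0 (fully open); newtons is the grip in N (None keeps the last); returns when the fingers have stopped.
- hold(seconds).
- inverse_kinematics(position, orientation): joint angles nearest the present ones, or None.
- get_state(): the state.
- camera(name): name is "scene" or "top" or "wrist"; returns the picture (480x640x3 uint8, blue, green, red); there is no depth.
- camera_info(name): a dict with "K" (3x3 intrinsics, pixels), "distortion" ([k1, k2, p1, p2, k3] as OpenCV has them; the pictures are not rectified), "eye" and "attitude" of the camera in the world. Camera axes: x right, y up, looking along -z (the intrinsics and any distortion apply to the point x, -y, -z); pixel columns grow to the right and rows downward; lengths in m; the calibration is good to about 2 mm. A picture is of the moment at which its call begins: read the wrist's pose just before it. camera_info takes no time and is no camera call; for the wrist camera it gives the pose at the moment of the call.
A pose or a line that the arm cannot do raises MotionError and nothing moves.
- close_job(): hands the job in, once; it reports no verdict.
The state is a dict: "time_s": time; "joint_positions": joint angles; "qvel": joint speeds; "tau": joint torques, N m; "ee_pos": TCP position; "tcp_rot": TCP orientation; "ft_force": force on the tool from outside, world axes, zero at the start; "ft_torque": the same for the moment, N m; "opening": opening from 0.0 (shut) to 1.0 (fully open).
Only numpy, scipy, OpenCV 4.12 (cv2) and the standard library are available. Lean on these libraries where they do the work, as an engineer would, in place of code of your own. Each camera call takes 0.05 s, during which the arm holds its last target. There are 200 camera calls.

### The job

Pick up the steel draining basket and tip it so that all four kumquats go through the funnel into the jar. Then carry the empty basket over to the glazed bowl, without bumping the cutting board that stands in between, and finish still holding it there to drip: level, centred, and about 2 cm above the bowl's rim, never touching the bowl. Leave everything else where it stands.

Things in the scene. Friction and masses are not known exactly. Their poses are not given: they have to be found in the camera images.
- basket: Loose draining basket of perforated steel, 240 g. Pan 97 long (own x) x 86 wide (own y); walls 3 thick, 45 high at both sides and the back (+x); front (-x) open, with a pouring lip. A bail handle stands up over its middle. Origin: middle of the underside, below the handle; z up. At the start it stands level on the tray with four kumquats in it, lip towards the robot give or take 30 degrees
- basket_lip (a point): Middle of the basket's straight pouring lip, 80 wide, at (-50, 0, 19) in the basket's frame. The floor (3 thick) is flat from x = -10 to +45 and ramps up at 20 degrees to this lip: fruit starts to roll out when the lip is tipped down by more than 20 degrees, and about 45 empties the basket
- basket_grip (a point): Centre of the basket's wooden handle block, 24 (x) x 60 (y) x 28 (z), at (0, 0, 100) in the basket's frame, on two upright straps; grip it from above across its 24 mm (fingers closing along the basket's x)
- kumquat0_center (a point): Centre of kumquat 0, a firm round fruit of 24 diameter, 12 g, in the basket at the start
- kumquat1_center (a point): Centre of kumquat 1, a firm round fruit of 24 diameter, 12 g, in the basket at the start
- kumquat2_center (a point): Centre of kumquat 2, a firm round fruit of 24 diameter, 12 g, in the basket at the start
- kumquat3_center (a point): Centre of kumquat 3, a firm round fruit of 24 diameter, 12 g, in the basket at the start
- jar: Straight glass jar, fixed to the slab, with a steel funnel fixed in its mouth. Jar 70 outside diameter, 62 inside, 112 high, inner floor 6 above the slab, on a flat 96 diameter foot ring. Funnel: rim 140 diameter at 170 above the slab, cone narrowing to a neck of 54 bore at 128 height, neck ends at 110. Origin: on the axis, at the slab; z up
- jar_funnel (a point): Centre of the funnel's rim, 170 above the slab
- bowl: Loose round glazed ceramic bowl, empty, 150 rim diameter, 65 high, 450 g. Origin: centre of its underside, on the slab; z up. It and the canister may stand in either order on the side of the board away from the tray, one nearer the robot
- bowl_rim (a point): Centre of the bowl's mouth at rim height, 65 above the slab
- tray: Round bamboo tray, fixed, 220 diameter, top surface 12 above the slab, rim 18 high; the basket stands on it. Origin: centre of its underside
- board: White plastic cutting board, 260 long (own x) x 12 thick (own y), standing on its long edge in a fixed low steel rack, top edge 156 above the slab, between the tray and the bowl. Origin: centre of the rack's underside
- canister: Loose closed round steel canister with a wooden lid, 90 diameter, 97 high; bystander. Origin: centre of its underside
- sauce: Loose glass sauce bottle, 58 diameter, 180 high; bystander. Origin: centre of its underside
- chopstick0: Loose stainless chopstick, 230 x 7 x 7, lying along its y; bystander. Origin: middle of its underside
- chopstick1: Second loose stainless chopstick, same size; bystander. Origin: middle of its underside
- cup: Loose ceramic cup, 70 diameter, 70 high; bystander. Origin: centre of its underside
- dish: Loose small ceramic dish, 70 diameter, 20 high; bystander. Origin: centre of its underside

How it is judged:
On the way, in this order (a step that is already met when the one before it is completed fails the run):
1. the basket is tipped with its lip over the funnel (angle between basket's own z axis and vertical above 0.3 rad and horizontal distance between basket_lip and jar_funnel below 0.09 m and z of basket_lip in the frame of jar_funnel above -0.02 m), for 0.05 s.
2. all four kumquats are in the jar (horizontal distance between each of kumquat0_center, kumquat1_center, kumquat2_center, kumquat3_center and jar below 0.036 m and z of each of kumquat0_center, kumquat1_center, kumquat2_center, kumquat3_center in the frame of jar below 0.105 m), for 0.2 s.
At the end, for the whole second after the job is handed in: All four kumquats lie inside the jar. The basket is held still by the fingers over the bowl: the middle of its underside within 18 mm of the bowl's axis and 6 to 40 mm above the rim, level within 8 degrees, touching neither bowl, canister nor board; the bowl within 20 mm of where it stood (all of step 2 and horizontal distance between basket and bowl_rim below 0.018 m and z of basket in the frame of bowl_rim between 0.006 and 0.04 m and angle between basket's own z axis and vertical below 0.14 rad and linear speed of basket below 0.03 m/s and angular speed of basket below 0.2 rad/s and contact force between basket and the fingers above 1 N and contact force between basket and bowl below 0.05 N and contact force between basket and canister below 0.05 N and contact force between basket and board below 0.05 N and distance of bowl from where it was at the start of the episode below 0.02 m and angle between bowl's own z axis and vertical below 0.08 rad); the arm keeps its last pose, push and grip.
It fails at once if the basket touches the bowl (contact force between basket and bowl above 0.5 N).
It fails at once if the basket bumps the standing cutting board (contact force between basket and board above 2 N).
It fails at once if the bowl is pushed away (distance of bowl from where it was at the start of the episode above 0.03 m).
It fails at once if the canister, bottle, a chopstick, the cup or the dish is moved more than 30 mm (distance of any of canister, sauce, chopstick0, chopstick1, cup, dish from where it was at the start of the episode above 0.03 m).
It also fails if it takes over 54 s, if anything falls off the work surface, if the arm or the gripper's body presses on something with over 40 N, if the wrist force passes 120 N, or if a joint passes its speed limit or range.

## Working session

There is one attempt and no reset: what is moved stays moved. The work goes in short steps, each a Python script; the robot and the scene stay as the last script left them, time stands still between calls to the robot, and variables do not carry over. Pictures are saved under pics/ and viewed, about 8 in all and at most 12, crops included, and the job is handed in when it is done.

```bash
mkdir -p pics; python3 - <<'E'
from rig import *
import cv2,json
for n in ("top","scene"):
    cv2.imwrite(f"pics/{n}0.png",camera(n)); i=camera_info(n); print(n,{k:getattr(v,'tolist',lambda:v)() for k,v in i.items()})
s=get_state();print(s["time_s"],s["ee_pos"],s["tcp_rot"],s["opening"])
E
```

```text
top {'K': [[434.7572202868853, 0.0, 316.5200126895167], [0.0, 434.7572202868853, 241.46959509450733], [0.0, 0.0, 1.0]], 'distortion': [-0.06223232359169258, 0.0, 0.0, 0.0, 0.0], 'eye': [0.4880663680287983, 0.018538750143554612, 0.9900867246485678], 'attitude': [0.12999239281523023, -0.004364849419027594, -1.5811445448933625]}
scene {'K': [[458.64378735421803, 0.0, 313.39159803817057], [0.0, 458.64378735421803, 239.69578966991676], [0.0, 0.0, 1.0]], 'distortion': [-0.08318794158200721, 0.0, 0.0, 0.0, 0.0], 'eye': [1.0996595902427484, -0.20361125026650323, 0.8068301093043039], 'attitude': [0.6739669560783286, -0.00027527060946819226, 1.1927885863826047]}
0.1 [0.16933699 0.65282121 0.19578767] [-3.05714581  1.56914939 -1.74005921] 0.9992923460832559
```

View pics/top0.png

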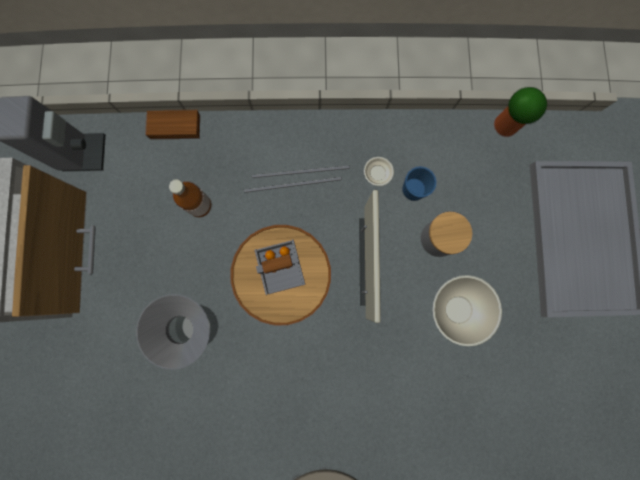

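View pics/scene0.png

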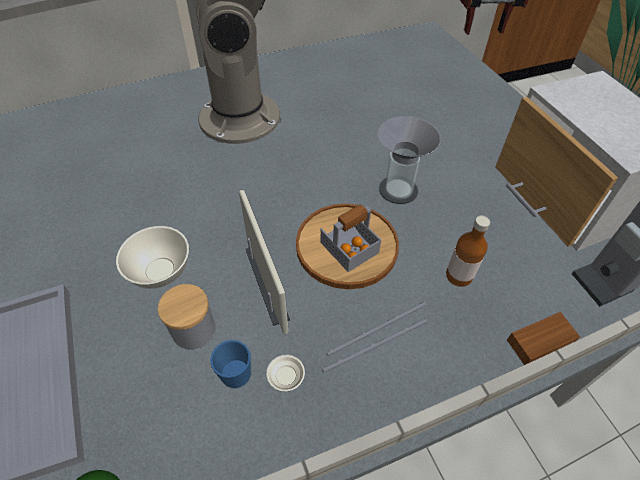

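```bash
cat > h.py <<'E'
import cv2,numpy as np
from scipy.spatial.transform import Rotation as R
from scipy.optimize import least_squares
from rig import *
def ray(i,px):
    K=np.array(i["K"]);u=cv2.undistortPoints(np.float64(px).reshape(-1,1,2),K,np.array(i["distortion"]))[:,0]
    d=np.c_[u[:,0],-u[:,1],-np.ones(len(u))]
    return np.array(i["eye"]),R.from_euler('xyz',i["attitude"]).apply(d)
def plane(i,px,z):
    e,d=ray(i,px); return e+d*((z-e[2])/d[:,2])[:,None]
def proj(i,P):
    p=R.from_euler('xyz',i["attitude"]).inv().apply(np.atleast_2d(P)-i["eye"])
    p=p*[1,-1,-1]
    return cv2.projectPoints(p,np.zeros(3),np.zeros(3),np.array(i["K"]),np.array(i["distortion"]))[0][:,0]
def circ(P):
    f=lambda v:np.hypot(P[:,0]-v[0],P[:,1]-v[1])-v[2]
    return least_squares(f,[*P[:,:2].mean(0),.07],loss='soft_l1',f_scale=.002).x
E
python3 - <<'E'
from h import *
i=camera_info("top");im=cv2.imread("pics/top0.png");hsv=cv2.cvtColor(im,cv2.COLOR_BGR2HSV);g=cv2.cvtColor(im,cv2.COLOR_BGR2GRAY)
def outer(c,r0,r1,z,mask=None):
    # outermost strong edge along rays from a rough centre
    e=cv2.Canny(g if mask is None else mask,40,100); P=[]
    for a in np.linspace(0,2*np.pi,180,endpoint=False):
        for r in np.arange(r1,r0,-.5):
            x,y=c[0]+r*np.cos(a),c[1]+r*np.sin(a)
            if e[int(round(y)),int(round(x))]: P.append((x,y));break
    return circ(plane(i,P,z)),len(P)
print("funnel",outer((174,332),28,41,.17)); print("bowl",outer((467,311),28,39,.065)); print("tray",outer((281,275),44,54,.018))
# board top edge
m=((hsv[...,2]>150)&(hsv[...,1]<70)).astype(np.uint8); m2=np.zeros_like(m); m2[185:325,355:385]=m[185:325,355:385]
r=cv2.minAreaRect(cv2.findNonZero(m2)); print("board",r,plane(i,cv2.boxPoints(r),.156)[:,:2].round(3).tolist())
# handle block, brown in basket
def big(im,a):
    x,y,w,h=a;return cv2.resize(im[y:y+h,x:x+w],(400,400),interpolation=cv2.INTER_CUBIC)
s=cv2.imread("pics/scene0.png")
cv2.imwrite("pics/mos.png",np.hstack([big(im,(242,228,80,80)),big(s,(310,195,80,80))]))
cv2.imwrite("pics/fun.png",big(im,(124,282,100,100)))
E
```

```text
funnel (array([0.42859274, 0.28300942, 0.06869655]), 119)
bowl (array([ 0.45888148, -0.30455524,  0.07552397]), 180)
tray (array([0.54266049, 0.09512414, 0.11303524]), 178)
board ((375.692138671875, 255.9893341064453), (130.04612731933594, 4.214885711669922), 89.11859893798828) [[0.696, -0.098], [0.696, -0.106], [0.444, -0.103], [0.444, -0.095]]
```

View pics/mos.png

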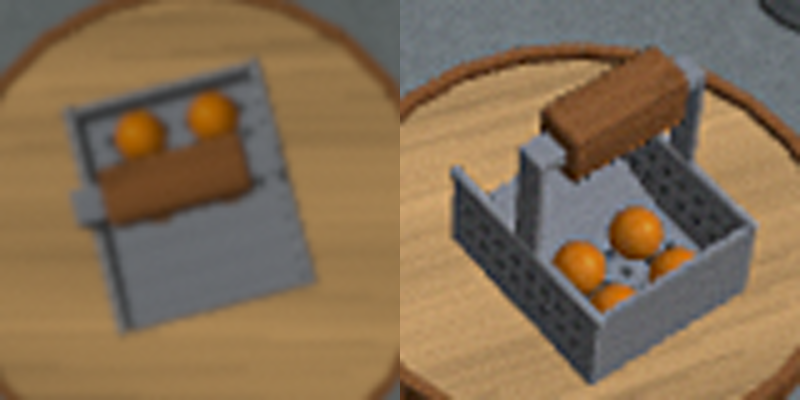

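```bash
python3 - <<'E'
from h import *
i=camera_info("top")
f=lambda L,z:plane(i,np.float64(L)/5+[242-.4,228-.4],z)[:,:2]
b=f([(100,172),(242,138)],.126);d=b[0]-b[1];L=np.hypot(*d);yaw=np.arctan2(-d[0],d[1]);print("handle back",b,L,np.degrees(yaw))
ux=np.array([np.cos(yaw),np.sin(yaw)]);c=b.mean(0)-.012*ux;print("centre",c)
w=f([(68,110),(260,62)],.057);d=w[0]-w[1];print("back wall",w,np.hypot(*d),np.degrees(np.arctan2(-d[0],d[1])), w.mean(0)-.047*ux)
j=camera_info("wrist");s=get_state()
T=R.from_euler('xyz',s["tcp_rot"]);print("cam in tcp",T.inv().apply(np.array(j["eye"])-s["ee_pos"]),T.as_matrix().round(2).tolist())
# reach checks: tool x down, tool z = +-basket x
def pose(g,yawb,th,flip,dep=.019):  # basket grip point g, lip tipped down th
    B=R.from_euler('z',yawb)*R.from_euler('y',-th)
    bx,by,bz=B.as_matrix().T; tz=flip*bx; tx=-bz; 
    return np.array(g)+dep*tx, R.from_matrix(np.c_[tx,np.cross(tz,tx),tz]).as_euler('xyz')
for fl in(1,-1):
    p,o=pose([*c,.112],yaw,0,fl);q=inverse_kinematics(p,o);print("grasp",fl,None if q is None else np.round(q,2))
    for y in range(-180,180,20):
        B=R.from_euler('zy',[np.radians(y),-np.radians(55)])
        bx=np.array([np.cos(np.radians(y)),np.sin(np.radians(y)),0])
        lip=np.array([.4286,.283,.19])+.025*bx
        g=lip-B.apply([-.05,0,-.081]); q=inverse_kinematics(*pose(g,np.radians(y),np.radians(55),fl))
        if q is not None: print(y,fl,np.round(q,2))
E
```

```text
handle back [[0.5607853  0.12349299]
 [0.57386056 0.06682311]] 0.05815873356173065 12.99230901776162
centre [0.55563013 0.09246021]
back wall [[0.59358113 0.14587094]
 [0.61369522 0.06279835]] 0.08547299259700107 13.610893467991211 [0.55784136 0.09376809]
cam in tcp [-0.18883306  0.06818498 -0.00031948] [[-0.0, -0.97, 0.25], [-0.0, 0.25, 0.97], [-1.0, -0.0, -0.0]]
grasp 1 [-0.68  0.46  0.52  1.95 -0.31  0.81  0.24]
-180 1 [-0.35  0.64 -0.27  1.72 -0.35  1.62  2.64]
-160 1 [-0.39  0.68 -0.37  1.65 -0.13  1.74  2.74]
-140 1 [-0.43  0.69 -0.47  1.64  0.09  1.82  2.87]
-120 1 [-0.39  0.71 -0.69  1.66  0.34  1.9   2.95]
-100 1 [-1.54  0.7   0.81  1.82  0.1   1.59 -2.44]
-80 1 [-1.63  0.57  0.74  1.92  0.33  1.46 -2.4 ]
-60 1 [-1.71  0.43  0.66  2.05  0.56  1.34 -2.38]
-40 1 [-1.73  0.27  0.52  2.18  0.81  1.25 -2.38]
-20 1 [-1.59  0.11  0.27  2.31  1.05  1.16 -2.34]
0 1 [-1.24 -0.   -0.09  2.42  1.29  0.97 -2.26]
100 1 [ 0.63  0.49 -1.16  2.22 -0.89  0.62  2.05]
120 1 [-0.72  0.41  0.46  2.14 -1.15  1.34  2.56]
140 1 [-0.46  0.49  0.1   1.97 -0.86  1.4   2.56]
160 1 [-0.34  0.57 -0.15  1.
[... 221 characters left out ...]
79  0.06]
-120 -1 [-0.98  0.62  0.16  1.71  0.11  1.76  0.21]
-100 -1 [-1.07  0.55  0.12  1.78  0.31  1.7   0.35]
-80 -1 [-1.15  0.47  0.07  1.89  0.51  1.61  0.47]
-60 -1 [-1.22  0.36  0.03  2.01  0.69  1.5   0.58]
-40 -1 [-1.28  0.25 -0.01  2.15  0.88  1.37  0.68]
-20 -1 [-1.32  0.12 -0.02  2.3   1.07  1.2   0.79]
0 -1 [-1.26 -0.   -0.07  2.43  1.29  0.97  0.89]
100 -1 [-0.56  0.25  0.24  2.29 -1.34  1.04 -0.72]
120 -1 [-0.58  0.39  0.28  2.14 -1.11  1.27 -0.63]
140 -1 [-0.61  0.5   0.29  1.98 -0.91  1.46 -0.52]
160 -1 [-0.66  0.59  0.28  1.85 -0.71  1.6  -0.39]<sys>:0: UserWarning: Gimbal lock detected. Setting third angle to zero since it is not possible to uniquely determine all angles.
```

```bash
cat >> h.py <<'E'
def pose(g,yawb,th=0,flip=1,dep=.019):
    "tool pose holding the basket grip point g; yaw of the basket, lip tipped down by th"
    bx,by,bz=(R.from_euler('z',yawb)*R.from_euler('y',-th)).as_matrix().T; tz=flip*bx; tx=-bz
    return np.array(g)+dep*tx, R.from_matrix(np.c_[tx,np.cross(tz,tx),tz]).as_euler('xyz')
E
python3 -W ignore - <<'E'
from h import *
s=get_state();line_to([.169,.653,.33]);
p,o=pose([.5565,.093,.34],np.radians(13.3));reach(p,o)
p,o=pose([.5565,.093,.24],np.radians(13.3));line_to(p)
hold(.3);i=camera_info("wrist");cv2.imwrite("pics/w1.png",camera("wrist"));np.save("w1.npy",i,allow_pickle=True)
s=get_state();print(s["time_s"],s["ee_pos"],s["joint_positions"].round(2) if hasattr(s["joint_positions"],'round') else s["joint_positions"],proj(i,[.5565,.093,.126]),i["eye"])
E
```

```text
4.725 [0.55676067 0.09304868 0.22147016] [-0.79  0.31  0.65  1.83 -0.21  1.07  0.16] [[315.55870774 237.53742675]] [0.54051098 0.15869846 0.41044642]
```

View pics/w1.png

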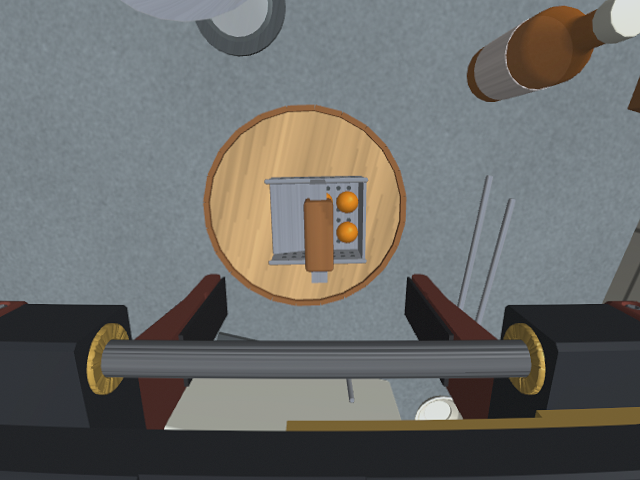

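```bash
python3 -W ignore - <<'E'
from h import *
i=np.load("w1.npy",allow_pickle=True).item();im=cv2.imread("pics/w1.png")[190:280,295:342];h=cv2.cvtColor(im,cv2.COLOR_BGR2HSV)
m=cv2.inRange(h,(3,60,40),(14,220,150))
n,l,st,_=cv2.connectedComponentsWithStats(m);k=1+np.argmax(st[1:,4]);m=(l==k).astype(np.uint8)
r=cv2.minAreaRect(cv2.findNonZero(m));print(r);b=cv2.boxPoints(r)+[295,190];P=plane(i,b,.126)[:,:2];print(b.round(1).tolist(),P.round(4).tolist(),P.mean(0))
for a in range(4):
    d=P[(a+1)%4]-P[a];print(np.hypot(*d).round(4),np.degrees(np.arctan2(d[1],d[0])).round(1))
cv2.imwrite("pics/hb.png",cv2.resize(np.hstack([im,cv2.bitwise_and(im,im,mask=m)]),None,fx=6,fy=6,interpolation=cv2.INTER_CUBIC))
E
```

```text
((23.412609100341797, 44.48016357421875), (73.39570617675781, 28.5367374420166), 88.75463104248047)
[[303.4, 198.1], [331.9, 197.5], [333.5, 270.9], [304.9, 271.5]] [[0.5396, 0.1223], [0.5617, 0.128], [0.5778, 0.0684], [0.5545, 0.0623]] [0.55839016 0.09526619]
0.0228 14.5
0.0618 -74.8
0.024 -165.5
0.0618 104.0
```

View pics/hb.png

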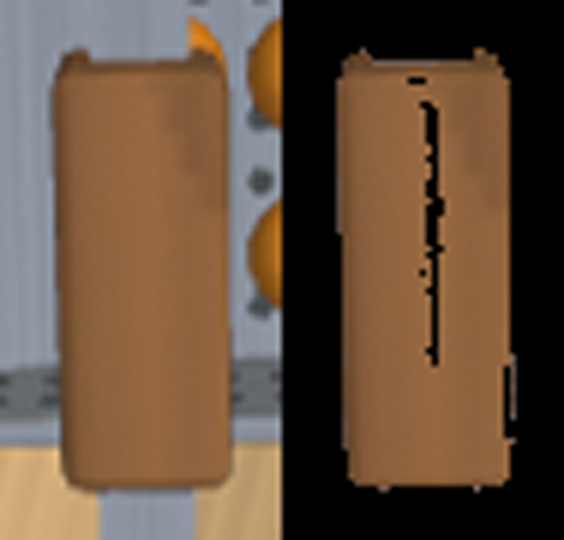

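```bash
python3 -W ignore - <<'E'
from h import *
y=np.radians(14)
p,o=pose([.5577,.0945,.112],y);line_to(p+[0,0,.05],o);line_to(p,o,feed=.08)
f0=get_state()["ft_force"];command_gripper(0.0,45);s=get_state();print(s["opening"],s["ft_force"],f0,s["time_s"])
line_to(p+[0,0,.03],feed=.06);line_to(p+[0,0,.22],feed=.15);hold(.2);s=get_state();print(s["opening"],s["ft_force"],s["ee_pos"],s["time_s"])
J=[.4286,.283,.19]
for yd in range(-140,181,20):
  yb=np.radians(yd);bx=np.array([np.cos(yb),np.sin(yb),0])
  out=[]
  for th in(0,20,60):
    B=R.from_euler('zy',[yb,-np.radians(th)]);g=np.array(J)+.025*bx+[0,0,.06*(th<20)]-B.apply([-.05,0,-.081])
    q=inverse_kinematics(*pose(g,yb,np.radians(th)));out.append(None if q is None else np.round(q,2).tolist())
  print(yd,out)
for yd in range(-60,180,20):
    q=inverse_kinematics(*pose([.459,-.3045,.187],np.radians(yd)));print("bowl",yd,None if q is None else np.round(q,2).tolist())
E
```

```text
0.26954799029699666 [ 1.25797692 -0.09672041 -0.54945825] [-0.15368143 -0.64186674 -0.22121898] 7.175
0.2672148227693163 [-0.02071396 -1.05064419 -3.77909256] [0.55741309 0.09443616 0.31240801] 9.4417
-140 [[-2.06, -0.33, 1.14, 1.98, 0.31, 1.32, 2.81], [-1.46, 0.31, 0.9, 1.91, -0.19, 1.39, -2.92], [-1.31, 0.92, 0.9, 1.68, -0.31, 1.89, -2.62]]
-120 [[-1.37, -0.06, 0.7, 1.95, 0.04, 1.24, -2.77], [-1.43, 0.27, 0.81, 1.91, -0.05, 1.36, -2.68], [-1.37, 0.82, 0.77, 1.71, -0.07, 1.76, -2.57]]
-100 [[-1.35, -0.02, 0.76, 1.92, 0.01, 1.24, -2.34], [-1.4, 0.23, 0.73, 1.92, 0.08, 1.31, -2.45], [-1.4, 0.69, 0.58, 1.79, 0.19, 1.66, -2.57]]
-80 [[-1.31, 0.05, 0.78, 1.87, -0.04, 1.24, -1.91], [-1.38, 0.19, 0.66, 1.94, 0.19, 1.24, -2.2], [-1.37, 0.54, 0.34, 1.9, 0.46, 1.59, -2.6]]
-60 [[-1.25, 0.12, 0.78, 1.82, -0.09, 1.24, -1.5], [-1.37, 0.14, 0.61, 1.96, 0.28, 1.16, -1.93], [-1.29, 0.42, 0.07, 2.02, 0.71, 1.54, -2.61]]
-40 [[-1.19, 0.18, 0.73, 1.76, -0.13, 1.25, -1.12], [-1.36, 0.1, 0.58, 1.98, 0.33, 1.06, -1.65], [-1.14, 0.31, -0.22, 2.16, 0.94, 1.47, -2.57]]
-20 [[-1.15, 0.22, 0.68, 1.71, -0.15, 
[... 1291 characters left out ...]
 -0.26, 1.31, 2.59], [-0.61, 0.69, 0.11, 1.71, -0.49, 1.73, 2.84]]
bowl -60 [-0.41, 0.63, 1.27, 1.94, -0.69, 1.11, 0.1]
bowl -40 [-0.39, 0.6, 1.23, 1.93, -0.64, 1.08, 0.41]
bowl -20 [-0.37, 0.55, 1.16, 1.93, -0.58, 1.05, 0.7]
bowl 0 [-0.34, 0.51, 1.1, 1.93, -0.53, 1.03, 1.0]
bowl 20 [-0.3, 0.48, 1.04, 1.93, -0.49, 1.01, 1.31]
bowl 40 [-0.23, 0.42, 0.91, 1.93, -0.4, 0.98, 1.57]
bowl 60 [-0.14, 0.38, 0.79, 1.92, -0.33, 0.97, 1.84]
bowl 80 [-0.1, 0.37, 0.73, 1.92, -0.29, 0.96, 2.16]
bowl 100 [-0.07, 0.36, 0.69, 1.92, -0.28, 0.96, 2.49]
bowl 120 [-0.02, 0.35, 0.62, 1.92, -0.24, 0.95, 2.81]
bowl 140 [1.35, 0.57, -1.18, 1.83, 0.59, 1.14, 2.41]
bowl 160 [-0.41, 0.64, 1.28, 1.94, -0.69, 1.11, -2.33]
```

```bash
cat >> h.py <<'E'
yb=np.radians(-60)
def pour(th,lipz=.187,back=.025):
    th=np.radians(th);B=R.from_euler('zy',[yb,-th])
    lip=np.array([.4286,.283,lipz])+back*np.array([np.cos(yb),np.sin(yb),0])
    return pose(lip-B.apply([-.05,0,-.081]),yb,th)
E
python3 -W ignore - <<'E'
from h import *
line_to(*pour(0,.25),feed=.09)
line_to(*pour(12,.2),feed=.08)
s=get_state();print(s["time_s"],s["opening"],s["ft_force"])
for th in(20,27,34,41,48): line_to(*pour(th),feed=.025)
hold(.5);s=get_state();print(s["time_s"],s["opening"],s["ft_force"])
cv2.imwrite("pics/p1.png",np.hstack([cv2.resize(camera("scene")[60:260,280:480],(400,400)),cv2.resize(camera("top")[260:400,100:240],(400,400))]))
E
```

```text
12.0583 0.26744049320959395 [ 0.13180002  0.12169181 -2.42609459]
15.4333 0.30126773884087726 [-5.57142369 12.54121222 85.33930379]
```

View pics/p1.png

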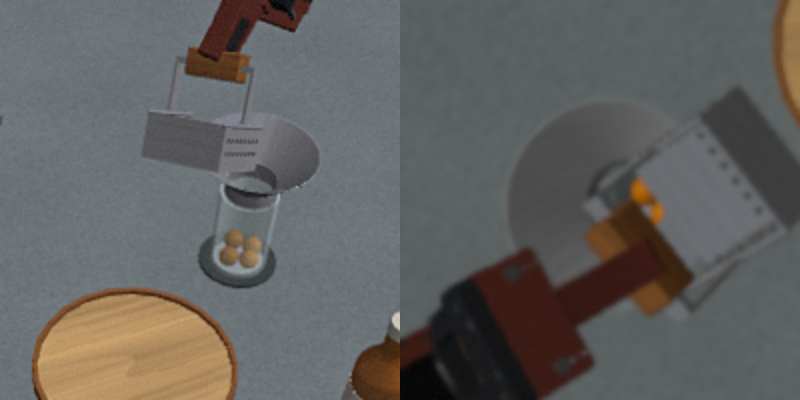

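```bash
python3 -W ignore - <<'E'
from h import *
p,o=pour(48);
line_to(p+[0,0,.03],feed=.06);s=get_state();print(s["opening"],s["ft_force"])
line_to(p+[0,0,.09],feed=.1);s=get_state();print(s["opening"],s["ft_force"])
g,o=pour(0,.28);line_to(g,o,feed=.08);hold(.2);s=get_state();print(s["time_s"],s["opening"],s["ft_force"],s["ft_torque"],s["ee_pos"])
i=camera_info("wrist");np.save("w2.npy",i,allow_pickle=True);w=camera("wrist");cv2.imwrite("pics/w2.png",w);t=camera("top");c=camera("scene");cv2.imwrite("pics/t2.png",t);cv2.imwrite("pics/s2.png",c)
cv2.imwrite("pics/q2.png",np.vstack([cv2.resize(w[:,100:],(540,480))[:300], np.hstack([cv2.resize(c[20:220,300:480],(270,300)),cv2.resize(t[240:400,120:264],(270,300))])]))
E
```

```text
0.2932743179416049 [-1.46650838 -0.40169664 -2.73953624]
0.2961089360797982 [ 0.32429817 -0.23714263 -2.36325724]
18.1417 0.2898411098406351 [-0.01969003 -0.15193654 -3.05042975] [-0.11352237  0.22088459  0.00369055] [0.46526202 0.21913207 0.34168857]
```

View pics/q2.png

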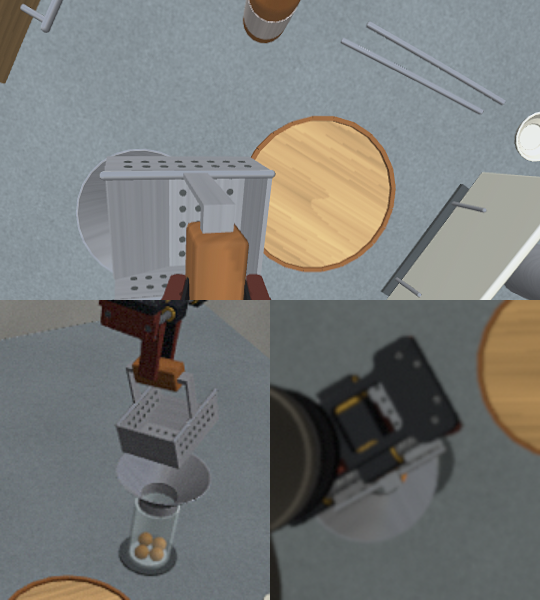

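```bash
python3 -W ignore - <<'E'
from h import *
command_gripper(0.0,60);hold(.3);s=get_state();print(s["opening"],s["joint_positions"])
for yd in(-140,-120,-100,-80,-60,-40):
    q=inverse_kinematics(*pose([.459,-.3045,.30],np.radians(yd)));print("bowl",yd,None if q is None else np.round(q,2).tolist())
w=camera("wrist");np.save("w3.npy",camera_info("wrist"),allow_pickle=True);cv2.imwrite("pics/w3.png",w)
cv2.imwrite("pics/w3c.png",cv2.resize(w[130:320,190:390],None,fx=3,fy=3,interpolation=cv2.INTER_CUBIC))
E
```

```text
0.2890459378640148 [-1.33533675  0.10040877  0.86148423  1.77356179 -0.07892894  1.30336884
 -1.50275564]
bowl -140 [-0.48, 0.43, 1.3, 1.8, -0.44, 1.25, -1.5]
bowl -120 [-0.48, 0.43, 1.3, 1.8, -0.44, 1.25, -1.16]
bowl -100 [-0.48, 0.43, 1.3, 1.8, -0.44, 1.25, -0.81]
bowl -80 [-0.37, 0.31, 1.07, 1.8, -0.29, 1.21, -0.61]
bowl -60 [-0.22, 0.25, 0.85, 1.79, -0.2, 1.19, -0.36]
bowl -40 [-0.06, 0.22, 0.64, 1.78, -0.14, 1.19, -0.08]
```

View pics/w3c.png

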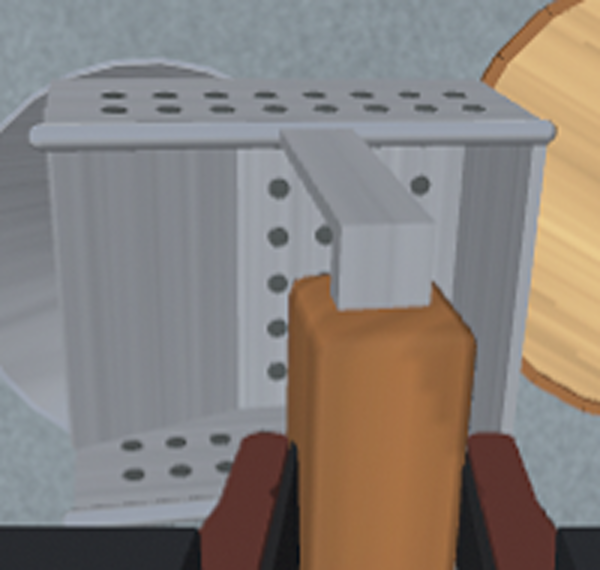

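```bash
cat > fit.py <<'E'
from h import *
def fit(i,s,pts,ulines,off,sc=3):
    "basket pose in the level basket-aligned tool frame: rx,ry,rz (deg) and shift of grip point (mm)"
    T=R.from_euler('xyz',s["tcp_rot"]);t=T.as_matrix(); F=R.from_matrix(np.c_[t[:,2],t[:,1],-t[:,0]])  # bx,by,bz as commanded
    g0=np.array(s["ee_pos"])-.019*t[:,0]
    def W(v,P): return g0+F.apply(v[3:]/1000+R.from_euler('xyz',v[:3],degrees=True).apply((np.array(P)-[0,0,100])/1000))
    def f(v):
        r=[((proj(i,W(v,P))[0]-off)*sc-px) for P,px in pts]
        r=list(np.ravel(r))
        for P,Q,(u,vv) in ulines:
            a,b=(proj(i,W(v,[P,Q]))-off)*sc; n=np.array([-(b-a)[1],(b-a)[0]]);r.append(((u,vv)-a)@n/np.hypot(*n))
        return np.array(r+[v[0]*.5,v[2]*.5,v[4]*.5])/3
    return least_squares(f,np.zeros(6),loss='soft_l1'),W
E
python3 -W ignore - <<'E'
from fit import *
i=np.load("w3.npy",allow_pickle=True).item();s=get_state()
pts=[([-50,43,45],(34,135)),([47,43,45],(553,132)),([-50,-43,45],(68,518)),([-50,-40,19],(75,445))]
ul=[([-10,-40,3],[-10,40,3],(239,180)),([-10,-40,3],[-10,40,3],(241,400)),([47,-43,45],[47,43,45],(525,280)),([47,-43,45],[47,43,45],(512,425))]
r,W=fit(i,s,pts,ul,np.array([190,130]));print(r.x.round(2),(r.fun*3).round(1))
v=r.x*0;print([((proj(i,W(v,P))[0]-[190,130])*3).round(0) for P,_ in pts])
E
```

```text
[13.79 11.45 -0.69 -4.29  0.72  9.96] [-0.7 -1.7 -2.7  0.6  1.9  3.5  0.1 -1.6 -1.   0.8 -4.9  2.   6.9 -0.3
  0.4]
[array([139., 188.]), array([600., 188.]), array([160., 563.]), array([180., 506.])]
```

```bash
cat >> fit.py <<'E'
def tool(gb,yaw,v):
    "tool pose that puts the basket's grip point at gb, level, given its pose v in the hand"
    F=R.from_euler('z',yaw)*R.from_euler('xyz',v[:3],degrees=True).inv();m=F.as_matrix()
    g0=np.array(gb)-F.apply(np.array(v[3:])/1000)
    return g0-.019*m[:,2],R.from_matrix(np.c_[-m[:,2],m[:,1],m[:,0]]).as_euler('xyz')
E
python3 -W ignore - <<'E'
from fit import *
v=np.array([13.79,11.45,-.69,-4.29,.72,9.96]);np.save("v.npy",v)
line_to(*tool([.465,.219,.37],yb,v),feed=.03);hold(.3);s=get_state();print(s["time_s"],s["opening"],s["ft_force"])
for yd in(-120,-100,-80,-60,-40):
    q=inverse_kinematics(*tool([.459,-.3045,.187],np.radians(yd),v));print("bowl",yd,None if q is None else np.round(q,2).tolist())
np.save("s4.npy",s,allow_pickle=True);np.save("w4.npy",camera_info("wrist"),allow_pickle=True);w=camera("wrist");cv2.imwrite("pics/w4.png",w)
c=camera("scene");cv2.imwrite("pics/s4.png",c)
cv2.imwrite("pics/q4.png",np.hstack([cv2.resize(w[130:330,190:390],(400,400),interpolation=cv2.INTER_CUBIC),cv2.resize(c[0:200,300:500],(400,400),interpolation=cv2.INTER_CUBIC)]))
E
```

```text
19.6917 0.28508362039940266 [ 0.22849778 -0.64263341 -2.86863742]
bowl -120 [-0.36, 0.76, 1.16, 1.78, -0.45, 1.26, -1.12]
bowl -100 [-0.4, 0.66, 1.08, 1.83, -0.32, 1.12, -0.93]
bowl -80 [-0.43, 0.56, 1.03, 1.9, -0.2, 0.98, -0.71]
bowl -60 [-0.45, 0.47, 0.97, 1.98, -0.1, 0.85, -0.49]
bowl -40 [-0.39, 0.35, 0.84, 2.05, 0.04, 0.73, -0.28]
```

View pics/q4.png

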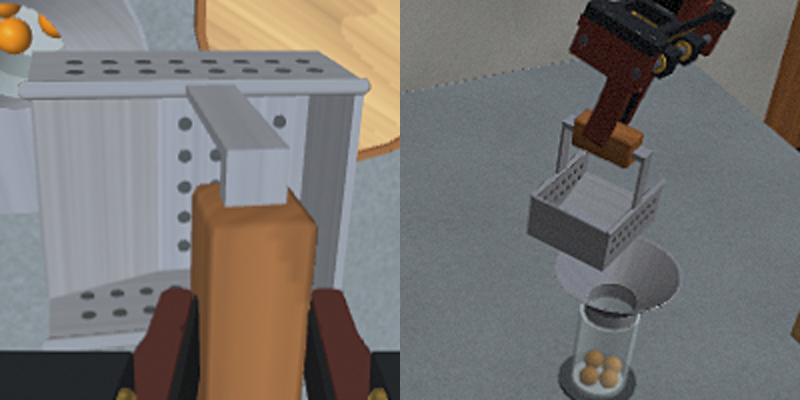

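```bash
cat > fit2.py <<'E'
from fit import *
def joint(s,views,v0=np.zeros(6)):
    _,W=fit_W(s)
    def f(v):
        r=[]
        for i,off,sc,pts,ul in views:
            off=np.array(off)
            for P,px in pts: r+=list((proj(i,W(v,P))[0]-off)*sc-px)
            for P,Q,px in ul:
                a,b=(proj(i,W(v,[P,Q]))-off)*sc;n=np.array([-(b-a)[1],(b-a)[0]]);r.append((px-a)@n/np.hypot(*n))
        return np.array(r)/3
    return least_squares(f,v0,loss='soft_l1')
def fit_W(s):
    t=R.from_euler('xyz',s["tcp_rot"]).as_matrix();F=R.from_matrix(np.c_[t[:,2],t[:,1],-t[:,0]]);g0=np.array(s["ee_pos"])-.019*t[:,0]
    return F,lambda v,P:g0+F.apply(v[3:]/1000+R.from_euler('xyz',v[:3],degrees=True).apply((np.array(P)-[0,0,100])/1000))
def tilt(s,v):
    F,W=fit_W(s);m=(F*R.from_euler('xyz',v[:3],degrees=True)).as_matrix();return np.degrees(m[:2,2]).round(1),W(v,[0,0,0]).round(4)
E
python3 -W ignore - <<'E'
from fit2 import *
s=np.load("s4.npy",allow_pickle=True).item();w=np.load("w4.npy",allow_pickle=True).item();sc=camera_info("scene");v0=np.load("v.npy")
wv=(w,[190,130],2,[([-50,43,45],(22,88)),([47,43,45],(368,86)),([-50,-43,45],(45,343)),([-50,-40,19],(50,294))],
 [([-10,-40,3],[-10,40,3],(160,120)),([-10,-40,3],[-10,40,3],(158,265)),([47,-43,45],[47,43,45],(352,160)),([47,-43,45],[47,43,45],(340,250))])
sv=(sc,[300,0],2,[([47,-43,45],(530,203)),([47,43,45],(612,236)),([47,-43,0],(531,233)),([47,43,0],(603,265)),([-50,43,45],(661,183)),([-50,-43,45],(573,150))],[])
sv=(sc,[300,0],2,[(P,(a-400,b)) for P,(a,b) in sv[3]],[])
for n,V in(("w",[wv]),("s",[sv]),("both",[wv,sv])):
    r=joint(s,V,v0);print(n,r.x.round(1),tilt(s,r.x),(r.fun*3).round(1))
E
```

```text
w [14.  11.7 -0.8 -4.6  0.7  7.9] (array([-0.1, -0.5]), array([0.4649, 0.2186, 0.2686])) [ 0.2 -0.9 -3.8  1.   1.   1.  -0.8 -1.6  1.4 -0.5 -2.  -1.4]
s [ 10.9  14.9   6.2 -53.2  -7.2 -25.6] (array([ 6.3, -1.8]), array([0.4173, 0.2473, 0.23  ])) [ 3.6 -1.5 -0.7 -0.7 -2.1  2.4  0.4  3.7 -8.2 -2.5  5.1 -0.2]
both [14.7 12.2 -0.4 -4.   0.4  7. ] (array([-0.3, -1.2]), array([0.4652, 0.2191, 0.2679])) [ 0.3 -0.2 -4.4 -0.8  2.5  0.1 -0.3 -2.8  2.3 -0.3 -1.3 -0.9 -1.5 -8.7
 -3.7 -7.9 -5.3  1.  -0.8  3.1 -0.1 -3.8 10.7 -1. ]
```

```bash
python3 -W ignore - <<'E'
from fit2 import *
v=np.array([14.3,11.9,-.6,-4.3,.6,7.5]);np.save("v.npy",v);y=np.radians(-80)
line_to(*tool([.460,-.04,.37],np.radians(-70),v),feed=.12)
line_to(*tool([.459,-.3045,.37],y,v),feed=.12)
line_to(*tool([.459,-.3045,.23],y,v),feed=.08);hold(.3)
s=get_state();print(s["time_s"],s["opening"],s["ft_force"])
np.save("s5.npy",s,allow_pickle=True);np.save("w5.npy",camera_info("wrist"),allow_pickle=True);w=camera("wrist");c=camera("scene");t=camera("top")
for n,k in(("w",w),("s",c),("t",t)):cv2.imwrite(f"pics/{n}5.png",k)
cv2.imwrite("pics/q5.png",np.hstack([cv2.resize(w[130:330,190:390],(400,400),interpolation=cv2.INTER_CUBIC),cv2.resize(c[130:330,60:260],(400,400),interpolation=cv2.INTER_CUBIC)]))
E
```

```text
26.6417 0.2865236739842567 [-0.94982962 -0.24268784 -3.36518722]
```

View pics/q5.png

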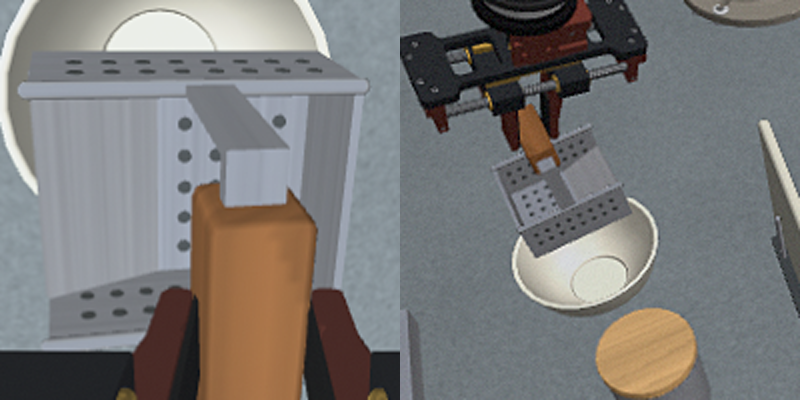

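```bash
python3 -W ignore - <<'E'
from fit2 import *
s=np.load("s5.npy",allow_pickle=True).item();v=np.load("v.npy");sc=camera_info("scene");F,W=fit_W(s)
print("pose",tilt(s,v))
pts=[([-50,43,45],(622,185)),([47,43,45],(524,228)),([47,43,0],(535,256)),([-50,43,0],(631,213)),([47,-43,45],(492,167)),([-50,-43,45],(590,125))]
for P,px in pts: print(P,((proj(sc,W(v,P))[0]-[60,130])*2+[400,0]).round(0),px)
b=np.array([.4589,-.3046,.065]);print("bowl rim edges",[((proj(sc,b+d)[0]-[60,130])*2+[400,0]).round(0) for d in([0,.075,0],[0,-.075,0],[.075,0,0])])
im=cv2.imread("pics/s5.png").copy()
for e in [(0,1),(1,2),(2,3),(3,0),(4,5),(1,4),(0,5)]:
    a,c=[proj(sc,W(v,pts[k][0]))[0] for k in e];cv2.line(im,*[tuple(np.int32(q.round())) for q in(a,c)],(0,255,0),1)
cv2.imwrite("pics/o5.png",cv2.resize(im[150:310,80:240],(640,640)[:2],interpolation=cv2.INTER_CUBIC)[:600])
E
```

```text
pose (array([-0.,  0.]), array([ 0.4591, -0.3045,  0.1301]))
[-50, 43, 45] [618. 183.] (622, 185)
[47, 43, 45] [516. 226.] (524, 228)
[47, 43, 0] [532. 256.] (535, 256)
[-50, 43, 0] [629. 213.] (631, 213)
[47, -43, 45] [490. 165.] (492, 167)
[-50, -43, 45] [587. 126.] (590, 125)
bowl rim edges [array([655., 224.]), array([510., 267.]), array([596., 303.])]
```

View pics/o5.png

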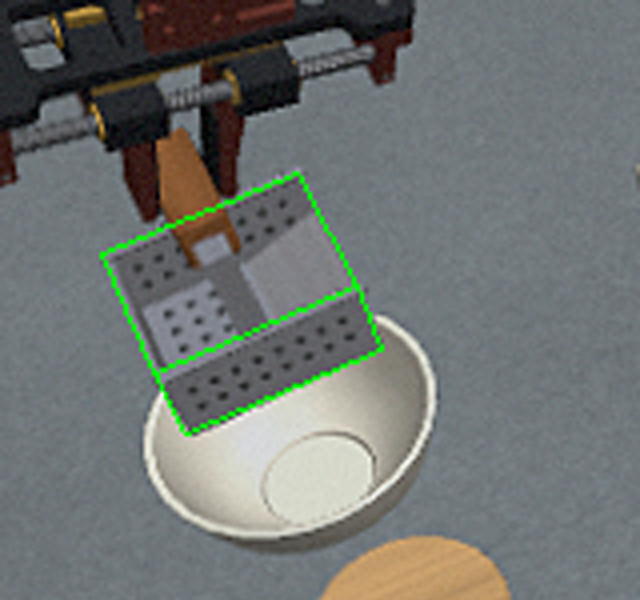

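```bash
python3 -W ignore - <<'E'
from fit2 import *
v=np.load("v.npy")
line_to(*tool([.4589,-.3045,.188],np.radians(-80),v),feed=.03);hold(.6)
s=get_state();print(s["time_s"],s["opening"],s["ft_force"],np.abs(s["qvel"]).max(),tilt(s,v))
c=camera("scene");cv2.imwrite("pics/s6.png",c)
cv2.imwrite("pics/q6.png",np.hstack([cv2.resize(c[150:310,80:240],(400,400),interpolation=cv2.INTER_CUBIC),cv2.resize(c[100:220,350:470],(400,400),interpolation=cv2.INTER_CUBIC)]))
E
```

```text
28.9417 0.2863917305102618 [ 0.56303266  0.59395711 -3.16009737] 0.001470217952737151 (array([ 0., -0.]), array([ 0.4589, -0.3045,  0.088 ]))
```

View pics/q6.png

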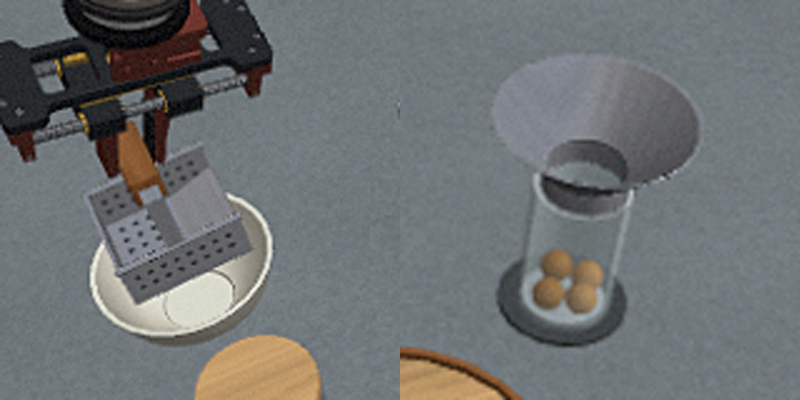

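Left: the basket hangs level over the bowl, which has not moved. Right: all four kumquats are at the bottom of the jar, around (565,280) in the crop. I'm handing it in.

```bash
python3 -c "
from rig import *
close_job()"
```

```text
the job is handed in; nothing more can be done
```

All four kumquats are in the jar, and I handed the job in at about 29 s with the basket held over the bowl. `close_job` reports no verdict, so the result rests on my own checks.

**What I did:** I gripped the basket by its handle block, tipped it over the funnel and carried it about 10 cm above the top of the board. I then lowered it over the bowl.

**One thing went wrong:** while tipped, a front corner of the basket pressed on the funnel, with a wrist force of about 85 N against the 120 N limit. The basket shifted in the fingers by about 14° of roll, 12° of pitch and 8–10 mm. I did not check the separate 40 N limit on arm and gripper-body contact. As far as I could tell, only the basket touched the funnel.

**Correction:** I tightened the grip to 60 N, but that did not square the block in the fingers. I measured the basket's pose in the hand from the wrist camera and tilted the tool to bring it level. A fit from the scene camera alone disagreed, because those corner points were too weak to fix the pose. The two cameras fitted together agreed within about 1.2°, and a later overlay on the scene view matched the basket's edges.

**Last checks:**

| Check | Result |
|---|---|
| Basket tilt | about 0° (measured to 1–2°) |
| Centring over the bowl | within a few mm |
| Height of underside above the rim | about 23 mm |
| Wrist force | 3.2 N, about the weight of the empty basket |
| Motion | arm at rest |
| Final picture | all four kumquats on the jar floor; bowl not visibly moved |

The height and centring figures come from the commanded pose plus the camera fit, not from a separate measurement at the end. I did not measure the bystander objects again.

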